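Hang the wide print carrier on the drying rail

TASK

Two hooked print carriers are parked on plywood stands. Take the one with the wider board, lift its hook over the lip of the aluminium drying rail and lower it until it hangs on the lip, hook tongue down in the trough behind it and board in front, about midway along the rail. Lower it all the way before letting go, and leave the narrow carrier in its stand.

Things in the scene. Friction and masses are not known exactly. Their poses are not given: they have to be found in the camera images.
- wide: The carrier to hang, loose, 0.25 kg: white board 100 mm wide (y), 8 thick (x), 90 high; aluminium hook, 40 wide, on its top edge; steel foot bar 30 x 100 x 14 that juts 22 to the front (-x), its back flush with the board. Origin: middle of the board's lower edge. x points from board to hook tongue, z up. Stands upright on a plywood block, 16 above the bench, between two 6 mm ledges.
- wide_grip (a point): Centre of the wide carrier's grip tab, an upright plate 10 mm thick (x), 40 wide (y), 54 high, free all round: pinch it from above across its thickness. The tab stands on the hook's 6 mm bridge, whose underside is 33 mm below this point. Under the bridge the gap from board to tongue is 26 mm (x), centred below this point. Axes as wide; 123 mm above its origin.
- wide_tip (a point): Lower end of the wide carrier's hook tongue, a plate 6 mm thick (x), 40 wide, reaching 28 mm below the bridge's underside. 16 mm to +x of wide_grip and 61 mm below it. Same axes.
- narrow_grip (a point): Centre of the grip tab of the narrow carrier, a bystander: same hook and tab as the wide one, but its board is only 50 mm wide. It is parked on a stand of the same kind, its top 166 mm above the bench; which carrier is in which stand varies.
- rail_lip (a point): Middle of the top edge of the rail's front wall (the lip): 6 mm thick (x), 270 long (y), top 130 above the bench. x points to the trough behind it (38 wide, 40 deep; back wall as high as the lip, end plates 10 higher), z up. Fixed. Hung: the bridge lies on the lip, wide_grip 33 mm above this point, within 10 mm in x; let go, the board swings against the wall, leaning some 7 degrees.
There are look-alikes about, which are no part of the job. Leave any orange look-alike of the wide alone.

How it is judged (in metres and radians):
On the way:
1. the wide carrier's hook tongue is lifted above the lip and over the trough behind it (z of wide_tip in the frame of rail_lip between 0.002 and 0.12 m and x of wide_tip in the frame of rail_lip between 0.002 and 0.045 m and y of wide_tip in the frame of rail_lip between -0.1 and 0.1 m), for 0.1 s.
At the end, for the whole second after the job is handed in: The wide carrier hangs at rest on the lip: tongue's end in the trough, at least 18 mm below the lip's top; tab within 50 mm of the rail's middle and under 45 mm above the lip; within 17 degrees of upright, 12 of parallel to the rail; narrow carrier within 25 mm of its start (z of wide_tip in the frame of rail_lip below -0.018 m and x of wide_tip in the frame of rail_lip between 0.003 and 0.042 m and y of wide_grip in the frame of rail_lip between -0.05 and 0.05 m and z of wide_grip in the frame of rail_lip below 0.045 m and angle between wide_grip's own z axis and vertical below 0.31 rad and angle between the y axis of wide_grip and the y axis of rail_lip, either way round below 0.22 rad and linear speed of wide below 0.02 m/s and distance of narrow_grip from where it was at the start of the episode below 0.025 m); the robot touches nothing.
It fails at once if the narrow carrier is knocked (moved over 25 mm) (distance of narrow_grip from where it was at the start of the episode above 0.025 m).
It fails at once if the wide carrier is let fall onto the rail (over 0.45 m/s near the rail and not held by the fingers) (linear speed of wide above 0.45 m/s and contact force between the fingers and wide below 0.05 N and horizontal distance between wide_grip and rail_lip below 0.2 m).
It also fails if it takes over 40 s, if anything falls off the work surface, if the arm or the gripper's body presses on something with over 40 N, if the wrist force passes 120 N, or if a joint passes its speed limit or range.

ROBOT

A 7-joint arm with a two-finger parallel gripper is mounted at the origin on the work surface; the furniture and walls round the work are solid. World frame = base frame: x ahead of the robot, y to its left, z up, the work surface at z = 0. Lengths are in mm, angles in degrees, forces in N, time in s.
With the tool pointing down it reaches from about 425 to 950 mm from the base axis. Payload 4.7 kg.
Tool frame: the origin (TCP) lies on the centre line of the jaws, within the pads' length; the fingertips stand 17 mm ahead of it and the grasp point (between the pads) lies 2 mm behind it; z points along the fingers, y is the line along which they close (so a half turn about z gives the same grasp; the last joint's range is limited). The gripper opens to 87 mm and grips with 3 to 60 N. Pads are 19 mm wide; open, the fingers measure 117 mm over their backs; the gripper's body (75 mm by 190 mm) begins 51 mm behind the grasp point.
Start: joints at [68.646, 26.849, -2.785, 87.806, 1.381, 65.374, -4.715], TCP at [227.566, -635.501, 239.573] pointing down, gripper open.
Joint ranges: [-148.3, 148.3], [-19.14, 114.17], [-79.39, 73.82], [5.75, 140.21], [-59.74, 239.74], [12.07, 113.84], [-152.46, 152.46]. Speed limits (degrees/s): [147.25, 147.25, 180, 180, 180, 180, 180].

INTERFACE

Orientations are given as a 3x3 rotation matrix whose columns are the frame's x, y, z axes.
In Python, from bench import r gives the robot as it stands.
- The arm moves only by the tool drive_tool, never from a script. Its argument "motion" is one flat list of numbers, 7 for each row, row after row: the shift along the tool's x, y, z in cm, then the turn, a rotation vector about the tool's x, y, z in units of 6 degrees (1.0 is 6 degrees), then the opening, from 0 (shut) to 1 (fully open). A call has 1 to 20 rows; each row shifts and turns the commanded pose from where the row before left it, along the tool's axes as they then stand; what a row does not reach is not made up. A row lasts 1/12 s, in which the tool goes at most 41.7 mm and 7.16 degrees, less where a joint would pass 70% of its speed; a pose out of reach is approached as far as the arm can. A call with a gripper value outside its range is refused whole. The fingers move at their own pace and stop on an object; "squeeze" is the grip in N (left out, the last holds). Time passes only in rows, so rows that do not move let the fingers close. It gives the time, the measured TCP pose, the force, the opening and the grip force at its end, in the units of the state.
- r.get_state(): the state, without advancing time (a new reading comes with each control period).
- r.capture(name): name is "scene" or "top" or "wrist"; returns a dict with "frame" (400x640x3 uint8, blue, green, red), "fx", "fy", "cx", "cy" (pixels), "view" (4x4, takes a point from world to camera coordinates); the wrist camera has in their place "T_tool_cam" (4x4, takes a point from camera to tool coordinates, whose origin is the TCP and whose axes are the flange's). Camera axes: x right, y down, z forward; pixel columns grow to the right and rows downward; lengths in mm; the calibration is good to about 2 mm. A picture is of the moment at which its call begins: read the wrist's pose just before it. There is no depth.
- r.hand_in(): hands the job in; it is judged then, once.
The state is a dict: "clock": time; "joint_positions": joint angles; "joint_velocities": joint speeds; "effort": joint torques, N m; "tcp_pos": TCP position; "ee_rot": TCP orientation; "ft_force": force on the tool from outside, world axes, zero at the start; "moment": the same for the moment, N m; "gripper_width": finger opening in mm; "finger_force": force on a finger pad.
Only numpy, scipy, OpenCV 4.12 (cv2) and the standard library are available. Lean on these libraries where they do the work, as an engineer would, in place of code of your own. Each camera call takes 0.05 s, during which the arm holds its last target. There are 200 camera calls.

## Working session

There is one attempt and no reset: what is moved stays moved. The work goes in short steps, Python scripts to look and compute and a tool call to move; the robot and the scene stay as the last step left them, time stands still between calls to the robot, and variables do not carry over. Pictures are saved under pics/ and viewed, at most 10 in all, crops included, and the job is handed in when it is done.

Besides the shell and the picture viewer there is one more tool, called after "Request:" as name(argument=value, ...) on one line, values as JSON. drive_tool: Moves the arm, as the interface text tells. Its arguments: {"type":"object","properties":{"motion":{"type":"array"},"squeeze":{"type":"number"}},"required":["motion"]}

```bash
mkdir -p pics
python3 - <<'E'
from bench import r
import cv2,numpy as np
s=r.get_state(); print(s['clock'],s['tcp_pos'],np.round(s['ee_rot'],3),s['gripper_width'])
for n in("scene","top"):
    c=r.capture(n); cv2.imwrite(f"pics/{n}0.png",c['frame']); print(n,c['fx'],c['fy'],c['cx'],c['cy'],np.round(c['view'],4).tolist())
E
```

```text
0.0 [ 227.33484692 -634.97697794  238.5171727 ] [[ 0.941  0.337 -0.001]
 [ 0.337 -0.941  0.002]
 [-0.    -0.002 -1.   ]] 87.08019846814729
scene 518.5224702894358 518.5224702894358 312.9242120016175 203.0001948151246 [[-0.6225, -0.7826, 0.0076, 199.2758], [-0.5914, 0.4641, -0.6595, 346.7435], [0.5125, -0.415, -0.7517, 1158.459], [0.0, 0.0, 0.0, 1.0]]
top 486.4159810053451 486.4159810053451 322.4104902668584 199.97883095546118 [[-0.0757, -0.9971, 0.0015, -65.3919], [-0.9731, 0.0735, -0.2183, 435.8894], [0.2176, -0.0179, -0.9759, 1551.8372], [0.0, 0.0, 0.0, 1.0]]
```

View pics/scene0.png

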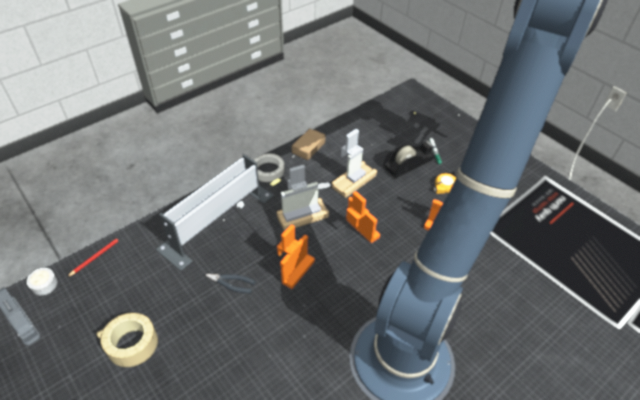

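View pics/top0.png

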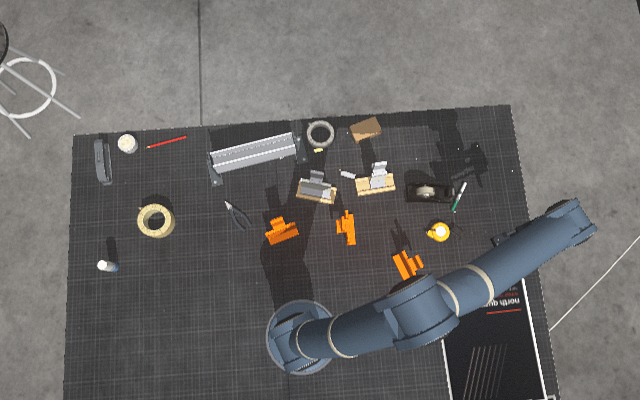

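The scene shows two carriers on plywood stands: A at scene (300,200) / top (316,186), and B at scene (353,165) / top (376,179). The orange ones are look-alikes. The rail is at top (253,153). A's board looks wider, so I'll check that in a crop.

Run:
```python
import cv2,numpy as np
a=cv2.imread('pics/top0.png')[120:220,195:405]; b=cv2.imread('pics/scene0.png')[120:240,150:390]
a=cv2.resize(a,(798,380),interpolation=3); 
cv2.imwrite('pics/c1.png',a); cv2.imwrite('pics/c2.png',cv2.resize(b,(800,400),interpolation=3))
```

```text
(no output)
```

View pics/c1.png

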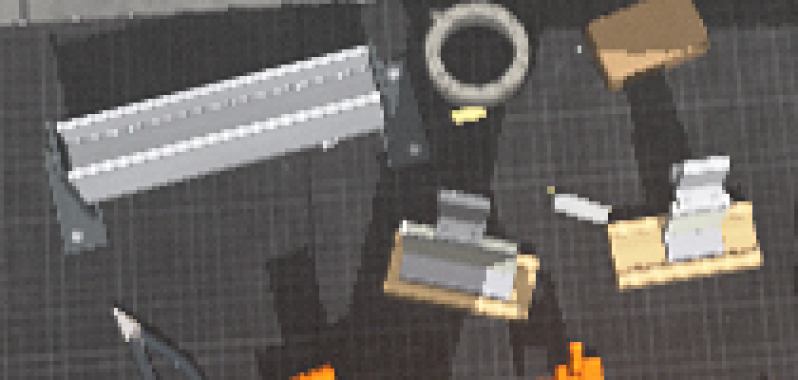

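View pics/c2.png

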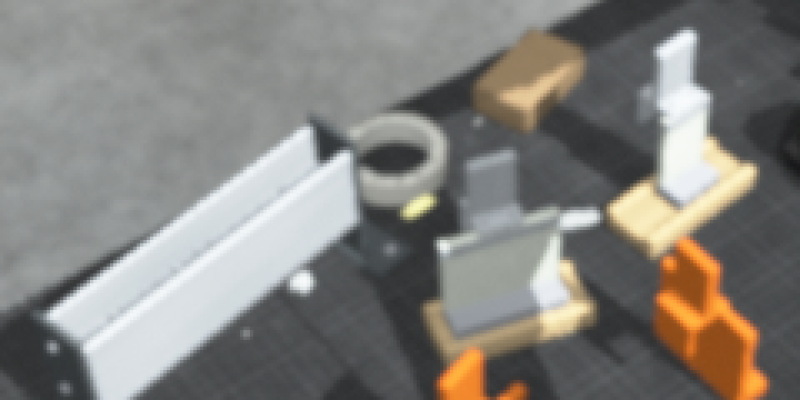

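A at crop (460,240) has a board about 117 crop px wide, roughly twice the width of B's at (697,230). So A is the wide carrier, B is narrow, and the orange ones are ignored. The lip is the robot-side wall's top edge, from crop (68,178) to (380,98).

```bash
cat > h.py <<'E'
import numpy as np
def cast(px,K,V,z):
    """pixel -> world point on plane z; V is world->camera, K=(fx,fy,cx,cy)"""
    d=V[:3,:3].T@np.array([(px[0]-K[2])/K[0],(px[1]-K[3])/K[1],1]); o=-V[:3,:3].T@V[:3,3]
    return o+d*(z-o[2])/d[2]
E
python3 - <<'E'
from bench import r
from h import *
c=r.capture('top');K=[c[k] for k in('fx','fy','cx','cy')];V=np.array(c['view'])
f=lambda x,y,z:np.round(cast((x/3.8+195,y/3.8+120),K,V,z),0)
for n,p in dict(lipL=(68,178,130),lipR=(380,97,130),backL=(58,128,130),backR=(368,50,130),tabL=(440,193,166),tabR=(490,200,166),boardL=(400,225,106),boardR=(518,243,106),ntabL=(678,162,166),ntabR=(729,158,166)).items(): print(n,f(*p))
s=r.get_state()
E
```

```text
lipL [545. 241. 130.]
lipR [596. -23. 130.]
backL [589. 248. 130.]
backR [638. -15. 130.]
tabL [498. -67. 166.]
tabR [ 489. -107.  166.]
boardL [490. -32. 106.]
boardR [ 467. -129.  106.]
ntabL [ 510. -262.  166.]
ntabR [ 510. -304.  166.]
```

Request:
drive_tool(motion=[2.1, -2.1, -0.25, 0, 0, 0, 1, 2.1, -2.1, -0.25, 0, 0, 0, 1, 2.1, -2.1, -0.25, 0, 0, 0, 1, 2.1, -2.1, -0.25, 0, 0, 0, 1, 2.1, -2.1, -0.25, 0, 0, 0, 1, 2.1, -2.1, -0.25, 0, 0, 0, 1, 2.1, -2.1, -0.25, 0, 0, 0, 1, 2.1, -2.1, -0.25, 0, 0, 0, 1, 2.1, -2.1, -0.25, 0, 0, 0, 1, 2.1, -2.1, -0.25, 0, 0, 0, 1, 2.1, -2.1, -0.25, 0, 0, 0, 1, 2.1, -2.1, -0.25, 0, 0, 0, 1, 2.1, -2.1, -0.25, 0, 0, 0, 1, 2.1, -2.1, -0.25, 0, 0, 0, 1, 2.1, -2.1, -0.25, 0, 0, 0, 1, 2.1, -2.1, -0.25, 0, 0, 0, 1, 2.1, -2.1, -0.25, 0, 0, 0, 1, 2.1, -2.1, -0.25, 0, 0, 0, 1, 2.1, -2.1, -0.25, 0, 0, 0, 1, 2.1, -2.1, -0.25, 0, 0, 0, 1])

```text
clock: 1.82
tcp_pos: [481.6, -97.2, 289.6]
ee_rot: [[0.942, 0.337, -0.0], [0.337, -0.942, -0.0], [-0.0, 0.0, -1.0]]
ft_force: [-0.0, -0.1, 0.1]
gripper_width: 87.2
finger_force: 0.0
```

Request:
drive_tool(motion=[0, 0, 0, 0, 0, -0.95, 1, 0, 0, 0, 0, 0, -0.95, 1, 0, 0, 0, 0, 0, -0.95, 1, 0, 0, 0, 0, 0, -0.95, 1, 0, 0, 0, 0, 0, -0.95, 1, 0, 0, 0, 0, 0, -0.95, 1, 0, 0, 0, 0, 0, -0.95, 1, 0, 0, 0, 0, 0, -0.95, 1, 0, 0, 0, 0, 0, -0.95, 1, 0, 0, 0, 0, 0, -0.95, 1, 0, 0, 0, 0, 0, 0, 1, 0, 0, 0, 0, 0, 0, 1])

```text
clock: 2.82
tcp_pos: [481.2, -98.6, 289.4]
ee_rot: [[0.233, 0.973, -0.0], [0.973, -0.233, 0.0], [-0.0, -0.0, -1.0]]
ft_force: [0.3, -0.4, 0.5]
gripper_width: 87.1
finger_force: 0.0
```

```bash
cat >> h.py <<'E'
def look(name):
    """wrist picture saved to pics/, with K and world->camera"""
    from bench import r; import cv2
    s=r.get_state(); c=r.capture('wrist'); T=np.eye(4); T[:3,:3]=s['ee_rot']; T[:3,3]=s['tcp_pos']
    V=np.linalg.inv(T@np.array(c['T_tool_cam'])); cv2.imwrite(f'pics/{name}.png',c['frame'])
    K=[c[k] for k in('fx','fy','cx','cy')]; np.savez(f'pics/{name}.npz',K=K,V=V)
    print(s['clock'],np.round(s['tcp_pos'],1),np.round(s['ee_rot'],3).tolist(),np.round(s['joint_positions'],0),np.round(np.array(c['T_tool_cam']),2).tolist())
    return c['frame'],K,V
E
python3 -c "
from h import *
look('w1')"
```

```text
2.8167 [481.2 -98.6 289.4] [[0.233, 0.973, -0.0], [0.973, -0.233, 0.0], [-0.0, -0.0, -1.0]] [ 33.   9. -30. 107.   5.  65. -12.] [[0.0, -0.96, -0.29, 79.11], [1.0, 0.0, -0.0, -0.36], [0.0, -0.29, 0.96, -144.67], [0.0, 0.0, 0.0, 1.0]]
```

View pics/w1.png

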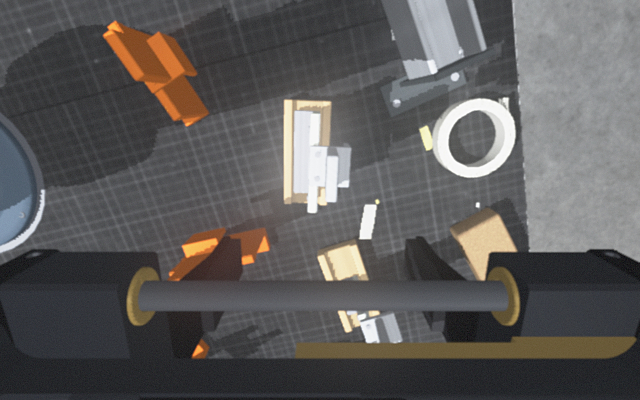

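The wrist view shows the wide carrier on its stand at (310,155), with the tab near (330,180). The rail's near end is at (430,40). I'll enlarge the crop.

```bash
python3 -c "
import cv2
a=cv2.imread('pics/w1.png')[90:220,265:375]; cv2.imwrite('pics/w1c.png',cv2.resize(a,None,fx=4.5,fy=4.5,interpolation=2))"
```

```text
(no output)
```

View pics/w1c.png

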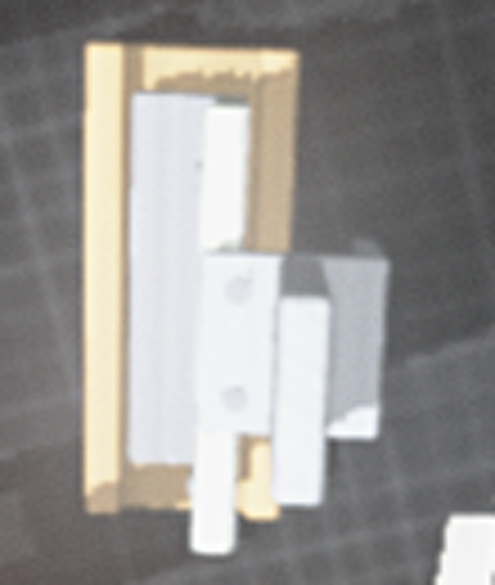

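The tab top is the white strip with crop corners (284,297), (329,297), (322,504) and (274,504). The board top runs from (228,102) to (213,550).

Run:
```python
from h import *
d=np.load('pics/w1.npz')
f=lambda x,y,z:cast((x/4.5+265,y/4.5+90),d['K'],d['V'],z)
P=[f(*p,166) for p in((284,297),(329,297),(322,504),(274,504))]
print(np.round(P,1)); c=np.mean(P,0); v=(P[0]+P[1]-P[2]-P[3])/2; print(c,np.linalg.norm(v),np.degrees(np.arctan2(-v[0],v[1])))
a,b=f(228,102,106),f(213,550,106);v=a-b;print(a,b,np.linalg.norm(v),np.degrees(np.arctan2(-v[0],v[1])))
x=np.array([.973,-.232,0]); print('tab-board along x',(c-(a+b)/2)@x)
s=np.array([481.2,-98.6,0]);R=np.array([[.233,.973,0],[.973,-.233,0],[0,0,-1]])
print(R.T@(c-s))
```

```text
[[ 493.3  -64.9  166. ]
 [ 501.1  -66.8  166. ]
 [ 491.3 -104.4  166. ]
 [ 482.6 -102.3  166. ]]
[492.08692661 -84.59032589 166.        ] 38.925284481164674 -15.274828644743794
[489.84869967 -31.41740512 106.        ] [ 462.56581909 -127.9481528   106.        ] 100.3122167045719 -15.782100978515864
tab-board along x 16.589467102176112
[  16.16806681    7.32872552 -166.        ]
```

Request:
drive_tool(motion=[1.6, 0.7, 0, 0, 0, 0.3, 1, 0, 0, 1.5, 0, 0, 0, 1, 0, 0, 1.5, 0, 0, 0, 1, 0, 0, 1.5, 0, 0, 0, 1, 0, 0, 1.5, 0, 0, 0, 1, 0, 0, 1.5, 0, 0, 0, 1, 0, 0, 1.5, 0, 0, 0, 1, 0, 0, 1.5, 0, 0, 0, 1, 0, 0, 1.5, 0, 0, 0, 1, 0, 0, 1.5, 0, 0, 0, 1, 0, 0, 1.3, 0, 0, 0, 1, 0, 0, 0, 0, 0, 0, 1, 0, 0, 0, 0, 0, 0, 1])

```text
clock: 3.95
tcp_pos: [491.6, -84.5, 141.2]
ee_rot: [[0.261, 0.965, -0.001], [0.965, -0.261, 0.0], [-0.0, -0.001, -1.0]]
ft_force: [-0.1, 0.3, 0.8]
gripper_width: 86.9
finger_force: 0.0
```

Request:
drive_tool(motion=[0, 0, 0, 0, 0, 0, 0, 0, 0, 0, 0, 0, 0, 0, 0, 0, 0, 0, 0, 0, 0, 0, 0, 0, 0, 0, 0, 0, 0, 0, 0, 0, 0, 0, 0, 0, 0, 0, 0, 0, 0, 0, 0, 0, 0, 0, 0, 0, 0, 0, 0, 0, 0, 0, 0, 0, 0, 0, 0, 0, 0, 0, 0, 0, 0, 0, 0, 0, 0, 0], squeeze=35)

```text
clock: 4.78
tcp_pos: [491.9, -84.5, 141.5]
ee_rot: [[0.261, 0.965, 0.0], [0.965, -0.261, -0.0], [-0.0, 0.0, -1.0]]
ft_force: [0.3, -0.0, -0.8]
gripper_width: 28.3
finger_force: 0.0
```

Request:
drive_tool(motion=[0, 0, 0, 0, 0, 0, 0, 0, 0, 0, 0, 0, 0, 0, 0, 0, 0, 0, 0, 0, 0, 0, 0, 0, 0, 0, 0, 0, 0, 0, 0, 0, 0, 0, 0, 0, 0, 0, 0, 0, 0, 0])

```text
clock: 5.28
tcp_pos: [491.9, -84.6, 141.5]
ee_rot: [[0.261, 0.965, 0.0], [0.965, -0.261, -0.0], [-0.0, 0.0, -1.0]]
ft_force: [0.1, 1.0, -0.9]
gripper_width: 9.8
finger_force: 35.0
```

Request:
drive_tool(motion=[0, 0, -0.5, 0, 0, 0, 0, 0, 0, -0.5, 0, 0, 0, 0, 0, 0, -1, 0, 0, 0, 0, 0, 0, -1, 0, 0, 0, 0, 0, 0, -1, 0, 0, 0, 0, 0, 0, -1, 0, 0, 0, 0, 0, 0, -1, 0, 0, 0, 0, 0, 0, -1, 0, 0, 0, 0, 0, 0, -1, 0, 0, 0, 0, 0, 0, -1, 0, 0, 0, 0, 0, 0, -1, 0, 0, 0, 0, 0, 0, -1, 0, 0, 0, 0, 0, 0, -1, 0, 0, 0, 0, 0, 0, -1, 0, 0, 0, 0, 0, 0, -1, 0, 0, 0, 0, 0, 0, 0, 0, 0, 0, 0])

```text
clock: 6.62
tcp_pos: [493.2, -84.5, 283.9]
ee_rot: [[0.261, 0.965, 0.004], [0.965, -0.261, -0.001], [0.0, 0.004, -1.0]]
ft_force: [0.3, 0.8, -2.2]
gripper_width: 9.4
finger_force: 35.0
```

Request:
drive_tool(motion=[0, 0, 0, 0, 0, -0.54, 0, 0, 0, 0, 0, 0, -0.54, 0, 0, 0, 0, 0, 0, -0.54, 0, 0, 0, 0, 0, 0, -0.54, 0, 0, 0, 0, 0, 0, -0.54, 0, 0, 0, 0, 0, 0, -0.54, 0, 0, 0, 0, 0, 0, -0.54, 0, 0, 0, 0, 0, 0, -0.54, 0, 0, 0, 0, 0, 0, 0, 0])

```text
clock: 7.37
tcp_pos: [491.7, -84.5, 281.2]
ee_rot: [[-0.189, 0.982, -0.001], [0.982, 0.189, 0.0], [0.0, -0.001, -1.0]]
ft_force: [0.0, 0.2, -3.3]
gripper_width: 9.8
finger_force: 35.0
```

Request:
drive_tool(motion=[0.8, 0.3, 0, 0, 0, 0, 0, 1.4, 0.5, 0, 0, 0, 0, 0, 1.4, 0.5, 0, 0, 0, 0, 0, 1.4, 0.5, 0, 0, 0, 0, 0, 1.4, 0.5, 0, 0, 0, 0, 0, 1.4, 0.5, 0, 0, 0, 0, 0, 1.4, 0.5, 0, 0, 0, 0, 0, 1.4, 0.5, 0, 0, 0, 0, 0, 1.4, 0.5, 0, 0, 0, 0, 0, 1.4, 0.5, 0, 0, 0, 0, 0, 1.4, 0.5, 0, 0, 0, 0, 0, 1.4, 0.5, 0, 0, 0, 0, 0, 1.4, 0.2, 0, 0, 0, 0, 0, 0, 0, 0, 0, 0, 0, 0, 0, 0, 0, 0, 0, 0, 0])

```text
clock: 8.62
tcp_pos: [517.5, 100.7, 281.5]
ee_rot: [[-0.189, 0.982, -0.0], [0.982, 0.189, -0.0], [0.0, -0.0, -1.0]]
ft_force: [-0.9, -1.2, -2.7]
gripper_width: 9.5
finger_force: 35.0
```

```bash
python3 -c "
from h import *
import cv2
f,K,V=look('w2')"
```

```text
8.6167 [517.5 100.7 281.5] [[-0.189, 0.982, -0.0], [0.982, 0.189, -0.0], [0.0, -0.0, -1.0]] [ 17.  15. -39. 103.  10.  66. -14.] [[0.0, -0.96, -0.29, 79.26], [1.0, 0.0, -0.0, -0.37], [0.0, -0.29, 0.96, -144.67], [0.0, 0.0, 0.0, 1.0]]
```

View pics/w2.png

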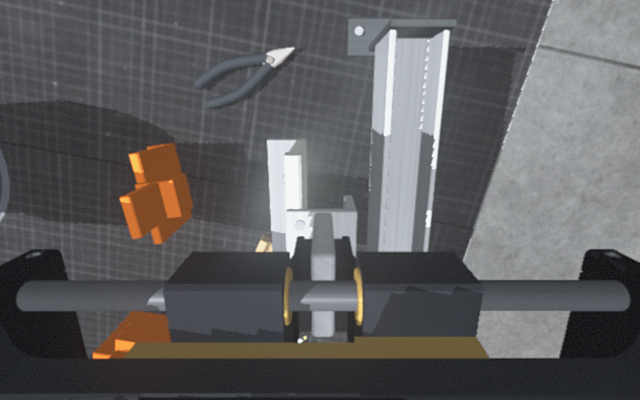

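The wrist view shows the held carrier at (300,200), upright and parallel. The rail is at x 370–455, with its lip near x 388 and the left end plate at y 25. I'll enlarge the lip.

```bash
python3 -c "
import cv2
a=cv2.imread('pics/w2.png')[10:260,340:470]; cv2.imwrite('pics/w2c.png',cv2.resize(a,(780,600),interpolation=2))"
```

```text
(no output)
```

View pics/w2c.png

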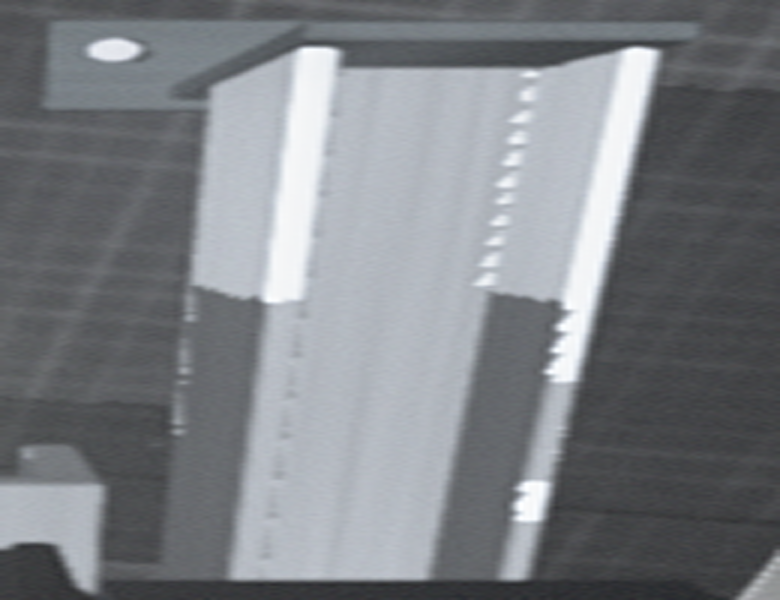

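Run:
```python
from h import *
d=np.load('pics/w2.npz')
f=lambda x,y,z=130:cast((x/6+340,y/2.4+10),d['K'],d['V'],z)
a,m,b=f(319,48),f(283,297),f(249,575); w=f(339,48)-f(299,48); bk=f(640,48)
v=a-b; u=v/np.linalg.norm(v); print(a,m,b,np.linalg.norm(w),np.linalg.norm(bk-a),'yaw',np.degrees(np.arctan2(-v[0],v[1])))
L=a-135*u; print('lip mid',L)
R=np.array([[-.189,.982,0],[.982,.189,0],[0,0,-1]]); print(R.T@(L-[517.5,100.7,281.5]))
```

```text
[547.22427788 242.01349388 130.        ] [562.5734265  161.24071107 130.        ] [584.26422191  52.46855104 130.        ] 5.361874866604464 43.021323796493654 yaw 11.057119476205816
lip mid [573.11559133 109.51956992 130.        ]
[ -1.8505291  56.2814094 151.5      ]
```

Request:
drive_tool(motion=[0, 0.5, 0, 0, 0, 0, 0, 0, 0.8, 0, 0, 0, 0, 0, -0.1, 0.8, 0, 0, 0, 0, 0, 0, 0.8, 0, 0, 0, 0, 0, 0, 0.8, 0, 0, 0, 0, 0, -0.1, 0.8, 0, 0, 0, 0, 0, 0, 0.8, 0, 0, 0, 0, 0, 0, 0.3, 0, 0, 0, 0, 0, 0, 0, 0, 0, 0, 0, 0, 0, 0, 0, 0, 0, 0, 0, 0, 0, 0, 0, 0, 0, 0])

```text
clock: 9.58
tcp_pos: [572.8, 108.2, 281.5]
ee_rot: [[-0.188, 0.982, -0.0], [0.982, 0.188, -0.0], [-0.0, -0.001, -1.0]]
ft_force: [0.1, -0.2, -2.8]
gripper_width: 10.0
finger_force: 35.0
```

Request:
drive_tool(motion=[0, 0, 0.5, 0, 0, 0, 0, 0, 0, 0.9, 0, 0, 0, 0, 0, 0, 0.9, 0, 0, 0, 0, 0, 0, 0.9, 0, 0, 0, 0, 0, 0, 0.9, 0, 0, 0, 0, 0, 0, 0.9, 0, 0, 0, 0, 0, 0, 0.9, 0, 0, 0, 0, 0, 0, 0.9, 0, 0, 0, 0, 0, 0, 0.5, 0, 0, 0, 0, 0, 0, 0.2, 0, 0, 0, 0, 0, 0, 0, 0, 0, 0, 0, 0, 0, 0, 0, 0, 0, 0])

```text
clock: 10.58
tcp_pos: [573.5, 108.3, 206.8]
ee_rot: [[-0.188, 0.982, 0.001], [0.982, 0.188, 0.0], [0.0, 0.001, -1.0]]
ft_force: [-0.4, 0.4, -3.5]
gripper_width: 9.8
finger_force: 35.0
```

```bash
python3 -c "
from h import *
import cv2
f,K,V=look('w3')
a=f[0:270,230:500]; cv2.imwrite('pics/w3c.png',cv2.resize(a,(600,600),interpolation=2))"
```

```text
10.5833 [573.5 108.3 206.8] [[-0.188, 0.982, 0.001], [0.982, 0.188, 0.0], [0.0, 0.001, -1.0]] [ 13.  24. -37. 101.  17.  60. -19.] [[0.0, -0.96, -0.29, 79.26], [1.0, 0.0, -0.0, -0.37], [0.0, -0.29, 0.96, -144.67], [0.0, 0.0, 0.0, 1.0]]
```

View pics/w3c.png

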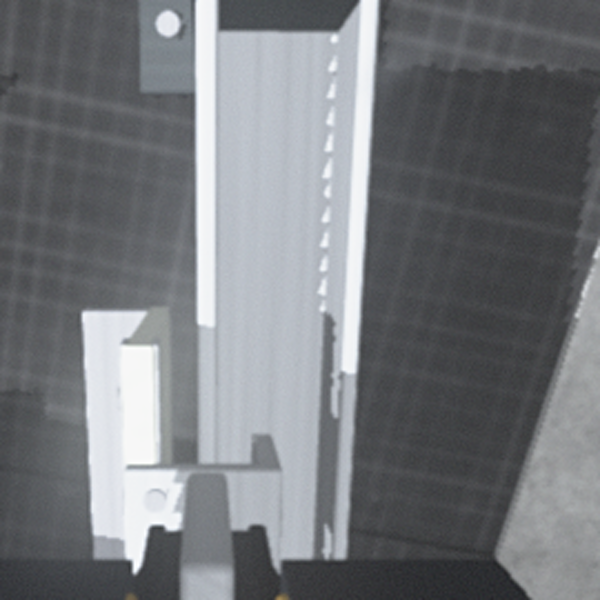

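The lip, at crop x≈207, lies between the board (crop x≈140) and the tongue (crop x≈265), which is over the trough. Next I lower it.

Request:
drive_tool(motion=[0, 0, 0.4, 0, 0, 0, 0, 0, 0, 0.5, 0, 0, 0, 0, 0, 0, 0.5, 0, 0, 0, 0, 0, 0, 0.5, 0, 0, 0, 0, 0, 0, 0.5, 0, 0, 0, 0, 0, 0, 0.5, 0, 0, 0, 0, 0, 0, 0.4, 0, 0, 0, 0, 0, 0, 0.3, 0, 0, 0, 0, 0, 0, 0.1, 0, 0, 0, 0, 0, 0, 0, 0, 0, 0, 0, 0, 0, 0, 0, 0, 0, 0])

```text
clock: 11.55
tcp_pos: [573.3, 108.2, 169.7]
ee_rot: [[-0.188, 0.982, 0.0], [0.982, 0.188, 0.0], [0.0, 0.0, -1.0]]
ft_force: [-0.7, -0.0, -2.1]
gripper_width: 9.8
finger_force: 35.0
```

Request:
drive_tool(motion=[0, 0, 0.1, 0, 0, 0, 0, 0, 0, 0.1, 0, 0, 0, 0, 0, 0, 0.1, 0, 0, 0, 0, 0, 0, 0.05, 0, 0, 0, 0, 0, 0, 0, 0, 0, 0, 0, 0, 0, 0, 0, 0, 0, 0, 0, 0, 0, 0, 0, 0, 0])

```text
clock: 12.13
tcp_pos: [573.2, 108.1, 166.1]
ee_rot: [[-0.188, 0.982, 0.0], [0.982, 0.188, -0.0], [-0.0, 0.0, -1.0]]
ft_force: [0.3, 0.0, -3.9]
gripper_width: 9.7
finger_force: 35.0
```

Request:
drive_tool(motion=[0, 0, 0.05, 0, 0, 0, 0, 0, 0, 0.05, 0, 0, 0, 0, 0, 0, 0.05, 0, 0, 0, 0, 0, 0, 0, 0, 0, 0, 0, 0, 0, 0, 0, 0, 0, 0])

```text
clock: 12.55
tcp_pos: [573.3, 108.2, 165.5]
ee_rot: [[-0.188, 0.982, 0.001], [0.982, 0.188, -0.0], [-0.001, 0.0, -1.0]]
ft_force: [-2.1, -1.8, 5.9]
gripper_width: 9.8
finger_force: 35.0
```

The weight is now carried by the lip (+6 N). I'll open gently.

Request:
drive_tool(motion=[0, 0, 0, 0, 0, 0, 0.13, 0, 0, 0, 0, 0, 0, 0.15, 0, 0, 0, 0, 0, 0, 0.17, 0, 0, 0, 0, 0, 0, 0.19, 0, 0, 0, 0, 0, 0, 0.22, 0, 0, 0, 0, 0, 0, 0.25, 0, 0, 0, 0, 0, 0, 0.3, 0, 0, 0, 0, 0, 0, 0.4, 0, 0, 0, 0, 0, 0, 0.6, 0, 0, 0, 0, 0, 0, 0.8, 0, 0, 0, 0, 0, 0, 0.9, 0, 0, 0, 0, 0, 0, 0.9, 0, 0, 0, 0, 0, 0, 0.9, 0, 0, 0, 0, 0, 0, 0.9, 0, 0, 0, 0, 0, 0, 0.9, 0, 0, 0, 0, 0, 0, 0.9], squeeze=10)

```text
clock: 13.88
tcp_pos: [573.2, 108.1, 164.6]
ee_rot: [[-0.188, 0.982, 0.0], [0.982, 0.188, -0.0], [-0.0, 0.0, -1.0]]
ft_force: [0.5, 0.5, -0.4]
gripper_width: 75.1
finger_force: 0.0
```

Request:
drive_tool(motion=[0, 0, -0.5, 0, 0, 0, 0.9, 0, 0, -1, 0, 0, 0, 0.9, 0, 0, -1, 0, 0, 0, 0.9, 0, 0, -1, 0, 0, 0, 0.9, 0, 0, -1, 0, 0, 0, 0.9, 0, 0, -1, 0, 0, 0, 0.9, 0, 0, -1, 0, 0, 0, 0.9, 0, 0, -1, 0, 0, 0, 0.9, 0, 0, -1, 0, 0, 0, 0.9, 0, 0, -1, 0, 0, 0, 0.9, 0, 0, 0, 0, 0, 0, 0.9, 0, 0, 0, 0, 0, 0, 0.9, 0, 0, 0, 0, 0, 0, 0.9])

```text
clock: 14.97
tcp_pos: [572.9, 107.9, 259.1]
ee_rot: [[-0.188, 0.982, -0.001], [0.982, 0.188, -0.0], [-0.0, -0.001, -1.0]]
ft_force: [0.1, 0.1, -0.7]
gripper_width: 78.6
finger_force: 0.0
```

```bash
python3 -c "
from h import *
import cv2
f,K,V=look('w4')
from bench import r
g=r.capture('scene')['frame'][110:310,140:410]
cv2.imwrite('pics/f.png',np.hstack([cv2.resize(f[60:300,200:460],(400,370)),cv2.resize(g,(400,370),interpolation=2)]))"
```

```text
14.9667 [572.9 107.9 259.1] [[-0.188, 0.982, -0.001], [0.982, 0.188, -0.0], [-0.0, -0.001, -1.0]] [ 14.  22. -38.  98.  14.  66. -17.] [[0.0, -0.96, -0.29, 79.26], [1.0, 0.0, -0.0, -0.37], [0.0, -0.29, 0.96, -144.67], [0.0, 0.0, 0.0, 1.0]]
```

View pics/f.png

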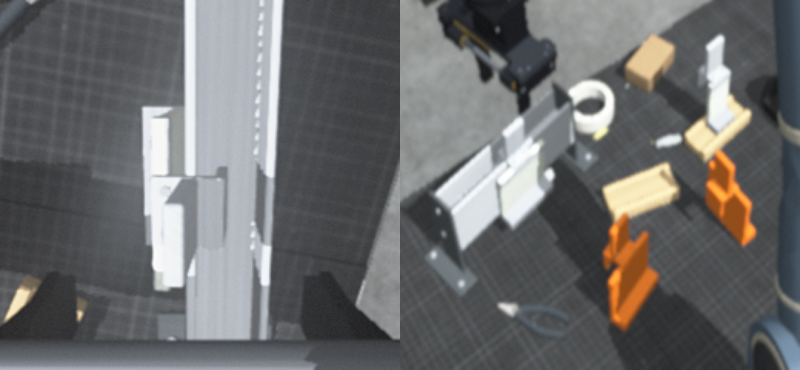

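The wide carrier hangs on the lip, with its tongue in the trough (left, 215,215) and its board in front of the wall (right, 520,185). The narrow carrier is still in its stand (right, 717,90), and the gripper is clear.

```bash
python3 -c "
from bench import r
print(r.hand_in())"
```

```text
the job is handed in; nothing more can be done
None
```

I hung the wide carrier on the rail lip, close to the rail's middle, left the narrow carrier in its stand, and handed the job in at about 15 s; no verdict was returned.

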